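Index the hub on the rotary table to the next hole

TASK

Bring the hub on the indexing table round by one station for its next bolt: press the plunger button down to free the table, push the table counterclockwise (seen from above) to the very next hole, and let the plunger spring back up into it so that the table is locked again. Leave the loose bearing ring sitting on its spigot in the middle of the hub, do not disturb the can, the screwdriver or the tray, and finish with the hand clear.

Things in the scene. Friction and masses are not known exactly. Their poses are not given: they have to be found in the camera images.
- plunger_top (a point): centre of the top face of the plunger button, a black mushroom button 34 mm across on a 20 mm stem, standing on an arm that sticks out of the turning table; it turns with the table, 105 mm from its axis. Out (locked) its top is 92 mm above the bench and 22 mm above the arm; fully pressed it is 11 mm lower. The point's z axis is up, its x axis points horizontally at the table's axis, and its -y axis points counterclockwise, towards the push lug.
- lug_top (a point): middle of the top face of the push lug, an upright steel plate fixed on the same arm just counterclockwise of the button: 10 mm thick, 44 mm wide (radially), top 123 mm above the bench. Its flat side towards the button lies 26 mm from the button's centre; the other side of the button is open. Same axes as plunger_top. Pushing this side turns the table counterclockwise.
- plunger (a joint): how far the plunger is pressed (m): 0 = fully out, locked in a hole; 0.011 = fully down. A spring pushes it out with 2 N at the top and about 6.5 N fully down. Its collar locks the table until it is pressed at least 8 mm. If it is let go when the table has turned 0.2 rad or more from its hole, it stays about 7 mm down under the index ring, the table slides on freely, and the plunger springs out by itself when the next hole is reached, stopping the table there.
- index_table (a joint): angle of the turning table (rad), counterclockwise seen from above is positive; about 0 at the start (in a hole, with up to 0.025 rad of play). The six holes are evenly spaced, so the next is at +1.047 rad. Friction takes about 2.5 N at the lug.
- table_axis (a point): fixed point on the vertical axis of the turning table, 70 mm above the bench, level with the table's top. The fixed round green-painted base is 270 mm across, with four foot lugs out to 166 mm from the axis, its steel index ring 50 mm above the bench; the turning dark steel disc is 170 mm across and carries an aluminium hub 128 mm across with a 29 mm spigot, top 112 mm above the bench.
- bearing_center (a point): centre of the loose bronze bearing ring, 62 mm outside, 32 mm bore, 16 mm high, that lies over the hub's spigot on the table's axis; its top is 108 mm above the bench. It is to stay there.
- grease_can: bystander: closed can 64 mm across and 95 mm high, origin at the centre of its underside
- screwdriver: bystander: screwdriver with orange handle lying on the bench beside the table, blade along its x axis
- bolt_tray: bystander: small open black tray 110 x 80 x 35 mm, origin at the centre of its underside
Things that resemble listed ones, but are neither listed nor needed, are in the scene too. There is more than one size of the part that bears bearing_center; the job needs the largest.

How it is judged:
By the outcome, as a careful person would: the job done as asked, in the order asked, and still so for the second after the job is handed in, with the robot touching nothing.
It also fails if it takes over 38 s, if anything falls off the work surface, if the arm or the gripper's body presses on something with over 40 N, if the wrist force passes 120 N, or if a joint passes its speed limit or range.

ROBOT

A 7-joint arm with a two-finger parallel gripper is mounted at the origin on the work surface. World frame = base frame: x ahead of the robot, y to its left, z up, the work surface at z = 0. Lengths are in m, angles in rad, forces in N, time in s.
With the tool pointing down it reaches from about 0.425 to 0.95 m from the base axis. Payload 4.7 kg.
Tool frame: the origin (TCP) lies between the finger pads; the fingertips stand 25 mm ahead of it and the grasp point (between the pads) lies 6 mm ahead of it; x points along the fingers, z is the direction in which the jaws open and shut, and the axes are right-handed (so a half turn about x gives the same grasp; the last joint's range is limited). The gripper opens to 85 mm and grips with 20 to 120 N. Pads are 22 mm wide; open, the fingers measure 114 mm over their backs; the gripper's body (76 mm by 85 mm) begins 54 mm behind the grasp point. The pads swing forward as they close: fully open they stand 13 mm farther back than shut.
Start: joints at [1.166, 0.469, -0.049, 1.532, 0.024, 1.141, -0.082], TCP at [0.248, -0.628, 0.256] pointing down, gripper open.
Joint ranges: [-2.59, 2.59], [-0.33, 1.99], [-1.39, 1.29], [0.1, 2.45], [-1.04, 4.18], [0.21, 1.99], [-2.66, 2.66]. Speed limits (rad/s): [2.57, 2.57, 3.14, 3.14, 3.14, 3.14, 3.14].

INTERFACE

Orientations are given as a 3x3 rotation matrix whose columns are the frame's x, y, z axes.
In Python, from rig import * gives the robot as it stands. Calls block until the motion is done:
- movep(position, orientation): joint-space move of the TCP to a pose.
- move_l(position, attitude=None, feed=0.15, until_force=None): straight line of the TCP; attitude=None keeps the orientation; feed is the mean speed in m/s. With until_force (N) it stops when the force on the tool has changed by that much, and returns True; else False.
- move_joints(angles): joint-space move.
- command_gripper(opening, newtons=None): finger opening in m; newtons is the grip in N (None keeps the last); returns when the fingers have stopped.
- sleep(seconds).
- inverse_kinematics(position, orientation): joint angles nearest the present ones, or None.
- sense(): the state.
- camera(name): name is "side" or "top" or "wrist"; returns (picture, depth): 384x512x3 uint8, red, green, blue; 384x512 float32, m along the optical axis (not along the pixel's ray), 0 where there is no reading.
- camera_params(name): a dict with "K" (3x3 intrinsics, pixels), "position" and "rotation" of the camera in the world; the wrist camera has in their place "tool_from_camera" (4x4, takes a point from camera to tool coordinates, whose origin is the TCP and whose axes are the tool frame's). Camera axes: x right, y down, z forward; pixel columns grow to the right and rows downward; lengths in m; the calibration is good to about 2 mm. A picture is of the moment at which its call begins: read the wrist's pose just before it. camera_params takes no time and is no camera call.
A pose or a line that the arm cannot do raises Unreachable and nothing moves.
- finish_job(): hands the job in, once; it reports no verdict.
The state is a dict: "time_s": time; "joint_pos": joint angles; "qd": joint speeds; "joint_efforts": joint torques, N m; "position": TCP position; "tcp_rot": TCP orientation; "wrist_force": force on the tool from outside, world axes, zero at the start; "ft_torque": the same for the moment, N m; "finger_gap": finger opening in m.
Only numpy, scipy, OpenCV 4.12 (cv2) and the standard library are available. Lean on these libraries where they do the work, as an engineer would, in place of code of your own. Each camera call takes 0.05 s, during which the arm holds its last target.

## Working session

There is one attempt and no reset: what is moved stays moved. The work goes in short steps, each a Python script; the robot and the scene stay as the last script left them, time stands still between calls to the robot, and variables do not carry over. Pictures are saved under pics/ and viewed, and the job is handed in when it is done.

```bash
mkdir -p pics; ls
python3 - <<'E'
from rig import *
import cv2,numpy as np
for n in ["top","side"]:
    im,d=camera(n); np.savez(f"pics/{n}0.npz",im=im,d=d)
    cv2.imwrite(f"pics/{n}0.png",im[:,:,::-1])
    p=camera_params(n); print(n,p["K"],p["position"],p["rotation"])
print(camera_params("wrist")); s=sense(); print(s["time_s"],s["position"],s["tcp_rot"],s["finger_gap"])
E
```

```text
pics
top [[442.61748221   0.         259.41680732]
 [  0.         442.61748221 190.73826907]
 [  0.           0.           1.        ]] [ 0.3878822  -0.02461593  1.57024617] [[-0.01138152 -0.99734379  0.07194317]
 [-0.99988849  0.01204715  0.00882502]
 [-0.00966829 -0.07183471 -0.99736969]]
side [[468.03966126   0.         251.25754815]
 [  0.         468.03966126 192.658241  ]
 [  0.           0.           1.        ]] [0.18498698 0.88842983 0.80367748] [[-0.94792777 -0.16962937  0.269553  ]
 [-0.31791029  0.55480583 -0.76884559]
 [-0.01913078 -0.81450376 -0.57984277]]
{'K': array([[324.60647945,   0.        , 257.39343486],
       [  0.        , 324.60647945, 190.47112609],
       [  0.        ,   0.        ,   1.        ]]), 'tool_from_camera': array([[-1.54497702e-03, -2.73338466e-01,  9.61916678e-01,
        -1.17953202e-01],
       [ 3.47610743e-04, -9.61917915e-01, -2.73338259e-01,
         7.03457283e-02],
       [ 9.99998746e-01, -8.79287562e-05,  1.58115646e-03,
        -6.96133093e-04],
       [ 0.00000000e+00,  0.00000000e+00,  0.00000000e+00,
         1.00000000e+00]])}
0.1 [ 0.24759062 -0.62743772  0.25535957] [[-7.06979474e-04  9.30188302e-01  3.67082040e-01]
 [ 1.62068611e-03  3.67082715e-01 -9.30186892e-01]
 [-9.99998437e-01 -6.26982751e-05 -1.76706321e-03]] 0.08519830162154038
```

View pics/top0.png

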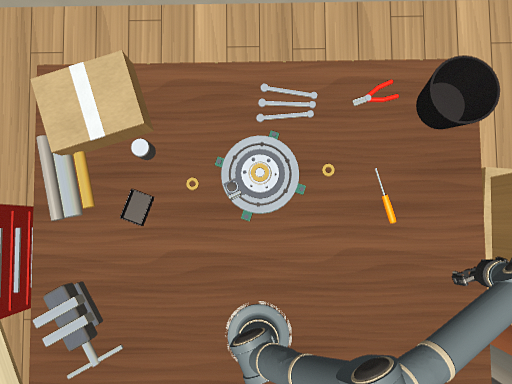

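View pics/side0.png

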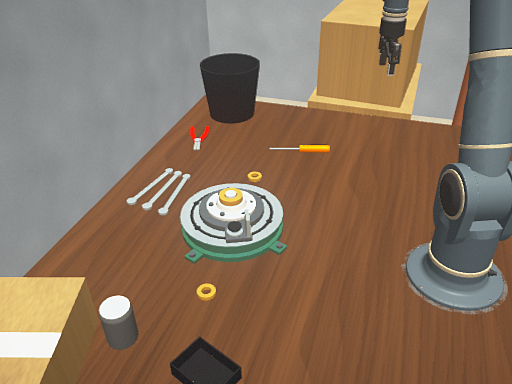

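The top view shows the table axis near px (260,172) and the button and lug near (232,187) and (238,196). Ring candidates are (260,172), on the hub and the largest, plus small loose ones at (192,184) and (328,170). The hub ring fits the description. I'll confirm it in a crop.

```bash
cat > h.py <<'E'
import numpy as np,cv2
from rig import *
def ray(n,u,v,z):
    p=camera_params(n); d=p["rotation"]@np.linalg.solve(p["K"],[u,v,1.]); t=(z-p["position"][2])/d[2]
    return p["position"]+t*d
def pt(n,u,v,d):
    p=camera_params(n); return p["position"]+p["rotation"]@(np.linalg.solve(p["K"],[u,v,1.])*d)
def cloud(n,d):
    p=camera_params(n); v,u=np.mgrid[:d.shape[0],:d.shape[1]]
    r=np.stack([u,v,np.ones_like(u)],-1)@np.linalg.inv(p["K"]).T*d[...,None]
    return r@p["rotation"].T+p["position"]
E
python3 - <<'E'
from h import *
a=np.load("pics/top0.npz");b=np.load("pics/side0.npz")
A=cv2.resize(a["im"][120:225,180:340],None,fx=5,fy=5,interpolation=cv2.INTER_CUBIC)
cv2.imwrite("pics/ct.png",A[:,:,::-1])
B=cv2.resize(b["im"][170:275,160:300],None,fx=5.5,fy=5.5,interpolation=cv2.INTER_CUBIC)
cv2.imwrite("pics/cs.png",B[:,:,::-1])
C=cloud("top",a["d"])
hsv=cv2.cvtColor(a["im"],cv2.COLOR_RGB2HSV)
m=((hsv[...,0]>15)&(hsv[...,0]<32)&(hsv[...,1]>120)&(hsv[...,2]>130)).astype(np.uint8)
n,l,s,c=cv2.connectedComponentsWithStats(m)
for i in range(1,n):
    if s[i,4]>20: print("ring?",s[i],c[i],C[l==i].mean(0))
# height bands about the table
R=C[100:240,190:330]
for lo,hi in [(.113,.14),(.085,.1)]:
    q=(R[...,2]>lo)&(R[...,2]<hi); v,u=np.nonzero(q)
    P=R[q]; r=np.hypot(*(P[:,:2]-ray("top",260,172,.1)[:2]).T); k=r>.08
    print(lo,k.sum(),u[k].mean()+190,v[k].mean()+100,P[k].mean(0),P[k].min(0),P[k].max(0))
print(ray("top",260,172,.108))
E
```

```text
ring? [ 73 151  21  58 652] [ 83.04754601 179.33742331] [0.54546463 0.6027398  0.04139553]
ring? [322 163  13  14 109] [327.9266055  169.62385321] [ 0.57066183 -0.25213764  0.02394754]
ring? [251 164  18  18 162] [259.54320988 172.17283951] [ 0.55405506 -0.01294018  0.11675152]
ring? [186 177  13  14 106] [191.89622642 183.41509434] [0.52939428 0.22828434 0.00930758]
ring? [382 195  14  28 185] [388.65405405 208.8       ] [ 0.43097044 -0.46040401  0.02350337]
ring? [493 201  19   4  37] [502.18918919 202.45945946] [ 0.46180633 -1.03904331 -0.32041995]
ring? [493 205  19   4  37] [502.62162162 206.35135135] [ 0.44355763 -1.01081426 -0.26609846]
ring? [494 220  18   2  27] [503.74074074 220.51851852] [ 0.38518855 -1.03655047 -0.31063612]
ring? [493 224  19   7  74] [502.21621622 226.5       ] [ 0.35992757 -1.03618109 -0.32438112]
0.113 40 234.375 193.75 [0.48335717 0.07039255 0.12316003] [0.4728768  0.051912   0.11722802] [0.49533039 0.0914978  0.13080887]
0.085 85 231.78823529411764 186.50588235294117 [0.50990947 0.08098217 0.09142548] [0.47159577 0.0500053  0.08525746] [0.52832243 0.09755585 0.09821196]
[ 0.55574876 -0.01432556  0.108     ]
```

View pics/ct.png

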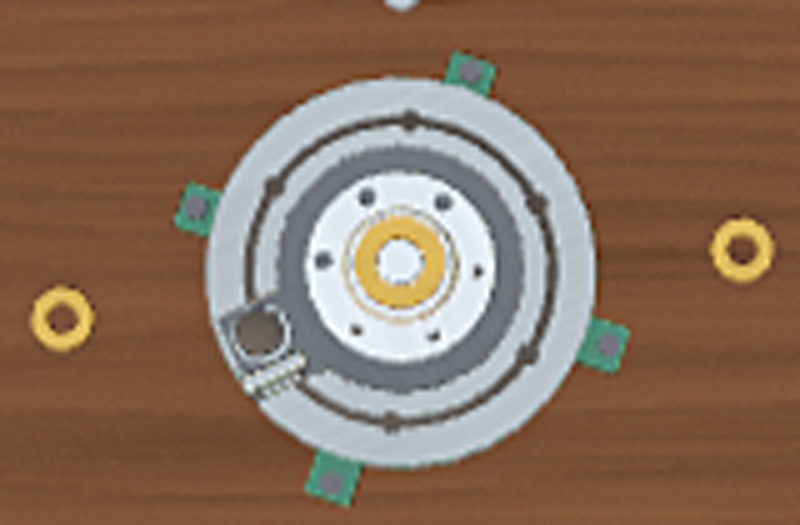

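View pics/cs.png

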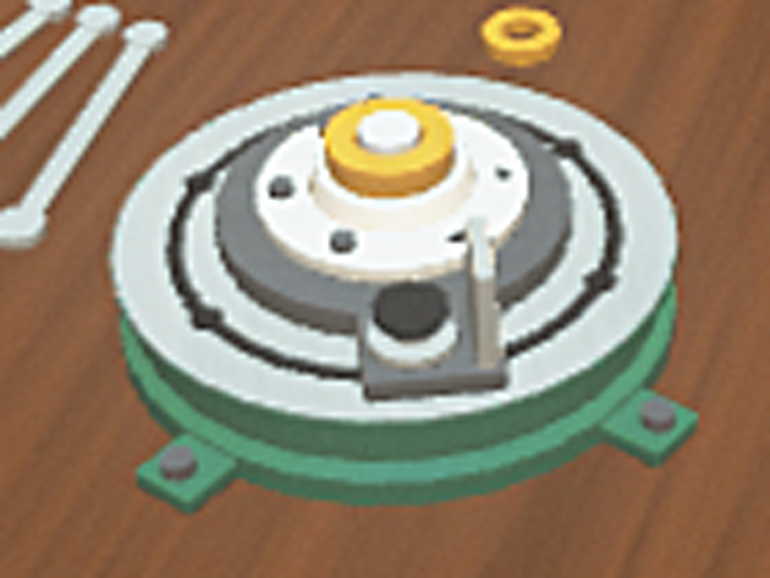

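The crops confirm it. The ring on the hub spigot is the bronze bearing and the largest. The black button sits on the arm, with the lug just counterclockwise of it. Next I'll measure both from the two views.

Run:
```python
from h import *
def blob(n,roi,f):
    im=np.load(f"pics/{n}0.npz")["im"]; x0,x1,y0,y1=roi
    g=cv2.resize(im[y0:y1,x0:x1],None,fx=8,fy=8,interpolation=cv2.INTER_CUBIC)
    m=f(g).astype(np.uint8); k,l,s,c=cv2.connectedComponentsWithStats(m)
    i=1+np.argmax(s[1:,4]); M=(l==i).astype(np.uint8)
    ct=max(cv2.findContours(M,0,2)[0],key=cv2.contourArea); e=cv2.fitEllipse(cv2.convexHull(ct))
    u,v=(np.array(e[0])+.5)/8-.5
    return u+x0,v+y0,np.array(e[1])/8
dark=lambda g:(g.max(-1)<95)
def gold(g):
    h=cv2.cvtColor(g,cv2.COLOR_RGB2HSV); return (h[...,0]>15)&(h[...,0]<32)&(h[...,1]>110)&(h[...,2]>120)
bt=blob("top",(224,241,178,194),dark); bs=blob("side",(226,244,218,234),dark)
print(bt,bs)
print("btn",ray("top",*bt[:2],.092),ray("side",*bs[:2],.092))
rt=blob("top",(245,275,160,186),gold); print(rt,"ring",ray("top",*rt[:2],.108))
def base(n,roi):
    return blob(n,roi,lambda g:(g.min(-1)>165))
rs=blob("side",(224,238,187,200),lambda g:(g.min(-1)>190)&(g.max(-1).astype(int)-g.min(-1)<40)); print(rs,"spigot side",ray("side",*rs[:2],.112))
# index ring outer in top view: everything not wood
g=np.load("pics/top0.npz")["im"]; h=cv2.cvtColor(g,cv2.COLOR_RGB2HSV)
m=((h[...,1]<60)&(h[...,2]>120)).astype(np.uint8); m[:130]=0;m[218:]=0;m[:,:215]=0;m[:,305:]=0
ct=max(cv2.findContours(m,0,2)[0],key=cv2.contourArea); e=cv2.fitEllipse(cv2.convexHull(ct)); print(e,ray("top",*e[0],.05))
# lug by depth: top pixels
for n in["top","side"]:
    d=np.load(f"pics/{n}0.npz")["d"];C=cloud(n,d); ax=np.array([.555,-.0135])
    r=np.hypot(C[...,0]-ax[0],C[...,1]-ax[1]); q=(r<.14)&(r>.075)
    for lo,hi in[(.118,.13),(.087,.097),(.066,.074)]:
        k=q&(abs(C[...,2]-(lo+hi)/2)<(hi-lo)/2); print(n,lo,k.sum(),C[k].mean(0) if k.any() else "")
    k=r<.015; print("spigot z",np.median(C[k][:,2]))
```

```text
(np.float64(231.8561191558838), np.float64(185.67694091796875), array([ 8.11814404, 10.60934925])) (np.float64(234.15021324157715), np.float64(225.919846534729), array([10.65228271, 14.05592537]))
btn [0.51264414 0.08068931 0.092     ] [0.51136828 0.08651606 0.092     ]
(np.float64(259.49663734436035), np.float64(172.06193256378174), array([17.67342567, 17.9449234 ])) ring [ 0.55556273 -0.01265086  0.108     ]
(np.float64(230.22920608520508), np.float64(193.28881311416626), array([ 7.71415949, 10.79973507])) spigot side [ 0.5569069  -0.01040521  0.112     ]
((259.68841552734375, 173.99266052246094), (77.92526245117188, 78.25235748291016), 31.39288330078125) [ 0.55550126 -0.01276208  0.05      ]
top 0.118 34 [0.48301104 0.0710293  0.12339377]
top 0.087 71 [0.51097273 0.08085755 0.09168178]
top 0.066 370 [0.55334525 0.00662084 0.07026162]
spigot z 0.11140464729497568
side 0.118 52 [0.48211509 0.0747962  0.12319384]
side 0.087 137 [0.50641249 0.0867402  0.0926586 ]
side 0.066 550 [0.54435681 0.0326397  0.0705944 ]
spigot z 0.11260280967736513
```

The two views agree. The axis is at (0.556, -0.012) and the button at (0.512, 0.084), giving radius 105 mm as specified. The lug is 16.2° counterclockwise of the button, against 16.4° expected. Next I'll check reachability of the arc.

```bash
cat >> h.py <<'E'
AX=np.array([.556,-.012]); PHI0=np.deg2rad(114.7)
def pose(th,t,z,r=.105,k=1,dyaw=0.):
    """tool pose: table angle th, tangential offset t from button (ccw +), TCP height z"""
    a=PHI0+th; er=np.array([np.cos(a),np.sin(a)]); et=np.array([-er[1],er[0]])
    p=AX+r*er+t*et; b=a+dyaw; f=k*np.array([-np.sin(b),np.cos(b),0]); x=np.array([0,0,-1.])
    return np.array([*p,z]),np.stack([x,np.cross(f,x),f],1)
E
python3 - <<'E'
from h import *
print(sense()["wrist_force"])
for dy in (0,np.pi/2):
  for k in(1,-1):
    for z in (.10,.125,.25):
        print(round(dy,1),k,z)
        for th in np.linspace(0,1.05,4):
            p,R=pose(th,8e-3,z,k=k,dyaw=dy); q=inverse_kinematics(p,R); print("  ",None if q is None else np.round(q,2),np.round(p,3))
E
```

```text
[0.63144105 0.43030053 0.44196457]
0 1 0.1
   [-1.04  0.68  1.11  2.1  -0.82  0.88 -2.15] [0.505 0.08  0.1  ]
   [-0.78  0.45  0.72  2.16 -0.47  0.69 -2.1 ] [0.476 0.057 0.1  ]
   [ 0.18  0.37 -0.39  2.16  0.23  0.65 -2.38] [0.458 0.025 0.1  ]
   [ 0.27  0.36 -0.4   2.18  0.23  0.64 -1.96] [ 0.451 -0.011  0.1  ]
0 1 0.125
   [-1.05  0.62  1.11  2.09 -0.73  0.9  -2.22] [0.505 0.08  0.125]
   [-0.79  0.39  0.72  2.15 -0.39  0.73 -2.17] [0.476 0.057 0.125]
   [ 0.23  0.33 -0.45  2.14  0.22  0.71 -2.37] [0.458 0.025 0.125]
   [ 0.3   0.32 -0.44  2.16  0.21  0.7  -1.93] [ 0.451 -0.011  0.125]
0 1 0.25
   [-1.13  0.35  1.13  1.97 -0.36  1.05 -2.55] [0.505 0.08  0.25 ]
   [-1.    0.2   0.92  2.03 -0.19  1.   -2.34] [0.476 0.057 0.25 ]
   [ 0.38  0.16 -0.58  2.01  0.11  1.   -2.26] [0.458 0.025 0.25 ]
   [ 0.43  0.15 -0.55  2.02  0.09  1.   -1.82] [ 0.451 -0.011  0.25 ]
0 -1 0.1
   [ 0.35  0.52 -0.75  2.03  0.5   0.78 -0.27] [0.505 0.08  0.1  ]
   [ 0.43  0.49 -0.8   2.1   0.52  0.76  0.08] [0.476 0.057 0.1  ]
   [ 0.51  0.46 -0.81  2.15  0.5   0.73  0.5 ] [0.458 0.025 0.1  ]
   [ 0.61  0.46
[... 1612 characters left out ...]
[ 0.75  0.65 -1.18  2.14  0.79  0.9   1.8 ] [0.458 0.025 0.1  ]
   [ 0.84  0.63 -1.18  2.15  0.78  0.89  2.24] [ 0.451 -0.011  0.1  ]
1.6 -1 0.125
   [ 0.62  0.68 -1.18  2.    0.76  1.    1.06] [0.505 0.08  0.125]
   [ 0.69  0.62 -1.17  2.07  0.73  0.94  1.46] [0.476 0.057 0.125]
   [ 0.77  0.58 -1.17  2.12  0.7   0.91  1.89] [0.458 0.025 0.125]
   [ 0.85  0.56 -1.17  2.13  0.68  0.89  2.32] [ 0.451 -0.011  0.125]
1.6 -1 0.25
   [ 0.67  0.44 -1.17  1.88  0.45  1.12  1.34] [0.505 0.08  0.25 ]
   [ 0.75  0.36 -1.16  1.95  0.38  1.08  1.78] [0.476 0.057 0.25 ]
   [ 0.85  0.3  -1.16  1.99  0.32  1.05  2.24] [0.458 0.025 0.25 ]
   [ 1.01  0.35 -1.29  2.    0.38  1.07  2.6 ] [ 0.451 -0.011  0.25 ]
```

Run:
```python
from h import *
command_gripper(0.0,40)
p,R=pose(0,.0075,.22,k=-1); movep(p,R)
s=sense(); im,d=camera("wrist"); cv2.imwrite("pics/w1.png",im[:,:,::-1]); np.savez("pics/w1.npz",im=im,d=d,p=s["position"],R=s["tcp_rot"])
p,R=pose(0,.0075,.150,k=-1); move_l(p,R,feed=.1)
im,d=camera("side");cv2.imwrite("pics/s1.png",cv2.resize(im[150:280,150:310],None,fx=5,fy=4.6,interpolation=2)[:,:,::-1])
s=sense(); print(s["time_s"],s["position"],p,s["finger_gap"],s["wrist_force"])
```

```text
4.4833 [0.50582961 0.08055841 0.15064457] [0.50531015 0.08025936 0.15      ] 2.9032938504822406e-05 [-0.63769024 -0.14711784  0.89319015]
```

View pics/w1.png

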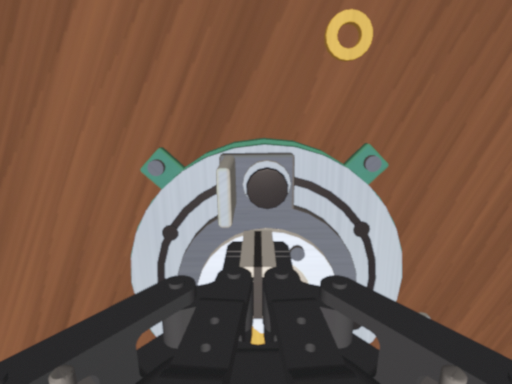

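View pics/s1.png

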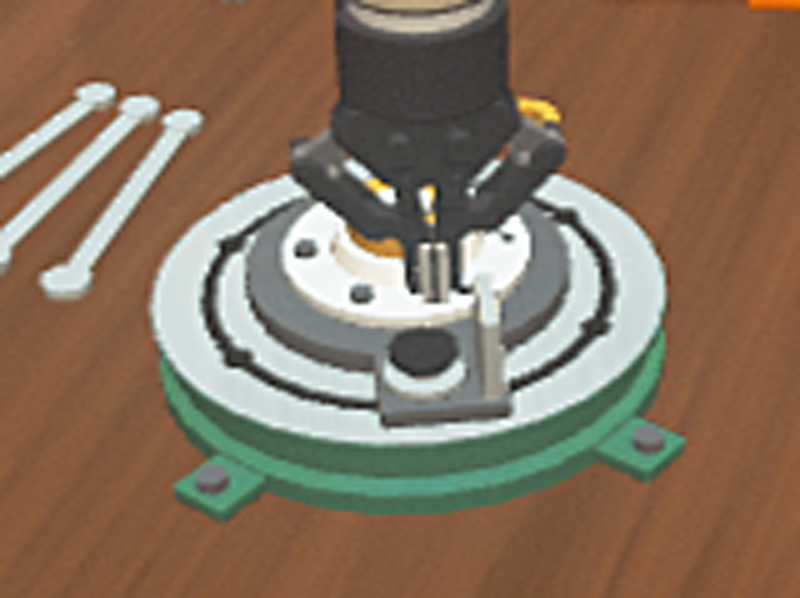

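Run:
```python
from h import *
a=np.load("pics/w1.npz"); w=camera_params("wrist");K=w["K"];T=w["tool_from_camera"]
R=a["R"]@T[:3,:3]; o=a["p"]+a["R"]@T[:3,3]
def wr(u,v,z): 
    d=R@np.linalg.solve(K,[u,v,1.]); return o+d*(z-o[2])/d[2]
g=a["im"]; h=g.max(-1); m=np.zeros(h.shape,np.uint8); m[160:215,242:293]=(h[160:215,242:293]<75)
k,l,s,c=cv2.connectedComponentsWithStats(m); i=1+np.argmax(s[1:,4]); print(s[i],c[i],a["d"][187,267])
b=wr(*c[i],.092); print("btn",b,np.hypot(*(b[:2]-AX)),np.rad2deg(np.arctan2(b[1]+.012,b[0]-.556)))
e=np.array([wr(u,v,.123)[:2] for u,v in [(218,165),(230,165),(217,226),(230,226)]]); print(e)
a0=PHI0; et=np.array([-np.sin(a0),np.cos(a0)]); er=np.array([np.cos(a0),np.sin(a0)])
print("lug corners t,r rel. axis",(e-AX)@et,(e-AX)@er, "btn",(b[:2]-AX)@et)
# finger widths from depth in rows
D=a["d"]; 
for v in range(232,300,8):
    uu=np.arange(180,340); d=D[v,180:340]; k=(d>0)&(d<.2)
    P=np.stack([(uu[k]-K[0,2])/K[0,0]*d[k],(v-K[1,2])/K[1,1]*d[k],d[k],np.ones(k.sum())]); q=(T@P)[:3]
    if k.any(): print(v,"x",q[0].min().round(3),q[0].max().round(3),"z",q[2].min().round(4),q[2].max().round(4),"y",q[1].min().round(3),q[1].max().round(3))
```

```text
[247 172  40  37 854] [267.65456674 193.12763466] 0.2540099
btn [0.51507026 0.08067826 0.092     ] 0.10131388964988904 113.82781597138158
[[0.47152333 0.09256307]
 [0.47886996 0.09592502]
 [0.48789708 0.0515385 ]
 [0.49629968 0.05538232]]
lug corners t,r rel. axis [0.03305428 0.02497496 0.03532142 0.02608137] [0.13029642 0.13028087 0.08618321 0.08616419] btn -0.0015421893991166974
232 x 0.017 0.021 z -0.0056 0.0076 y 0.011 0.012
240 x 0.009 0.011 z -0.0052 0.0072 y 0.011 0.012
248 x 0.001 0.012 z -0.0122 0.0142 y 0.007 0.012
256 x -0.006 0.005 z -0.0123 0.0144 y 0.006 0.012
264 x -0.012 -0.003 z -0.0124 0.0145 y 0.007 0.012
272 x -0.022 -0.011 z -0.0127 0.0145 y 0.008 0.014
280 x -0.027 -0.013 z -0.0237 0.0271 y 0.006 0.015
288 x -0.03 -0.012 z -0.0235 0.0268 y 0.002 0.013
296 x -0.034 -0.011 z -0.0225 0.0256 y -0.002 0.014
```

The wrist view puts the lug face at t≈25.5 mm and the button within about 1 mm of t=0. It also shows the gripper knuckles are 50 mm across the jaws, so they would foul the lug in this yaw. I'll turn the tool 90° so the knuckles lie radially, then descend to touch the button.

```bash
cat >> h.py <<'E'
KW=dict(k=1,dyaw=np.pi/2)
E
python3 - <<'E'
from h import *
s=sense(); move_l(s["position"]+[0,0,.04],feed=.15)
p,R=pose(0,.007,.18,**KW); movep(p,R)
p,R=pose(0,.007,.128,**KW); move_l(p,R,feed=.1)
sleep(.2); f0=sense()["wrist_force"]; print("f0",f0, sense()["position"]-p)
p,R=pose(0,.007,.098,**KW); hit=move_l(p,R,feed=.015,until_force=2.0)
s=sense(); print(hit,s["position"],s["wrist_force"]-f0,s["time_s"])
im,d=camera("side");cv2.imwrite("pics/s2.png",cv2.resize(im[150:280,150:310],None,fx=5,fy=4.6,interpolation=2)[:,:,::-1])
E
```

```text
f0 [ 0.08965956  0.49582519 -0.35175964] [0.0004949  0.00010042 0.00069536]
True [0.5057829  0.0804236  0.11422875] [-0.14114774  0.59067379  3.40799028] 8.0917
```

View pics/s2.png

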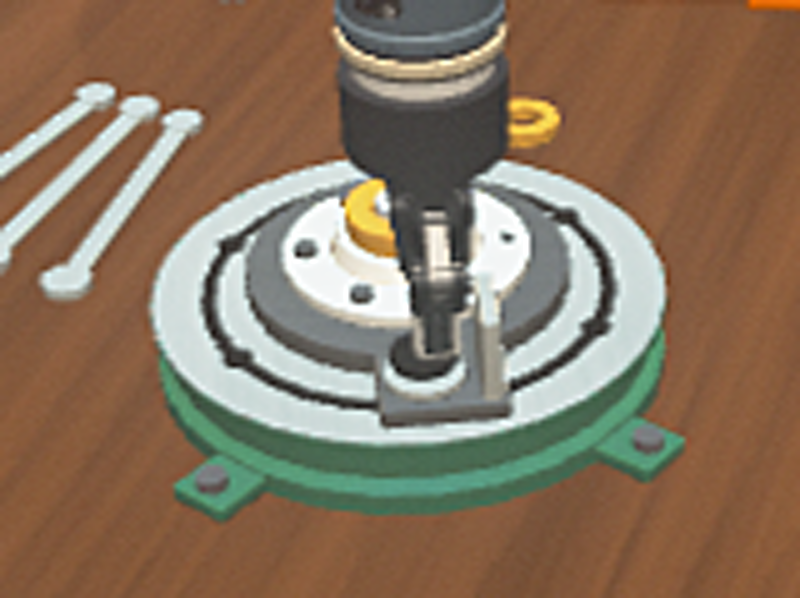

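The fingertip is on the button. Tip height is 89 mm at 3.4 N, which fits the spring data. Next I'll press to the bottom and make contact with the lug.

Run:
```python
from h import *
f0=np.array([.09,.5,-.35])
p,R=pose(0,.007,.1035,**KW); hit=move_l(p,R,feed=.015,until_force=5)
s=sense(); z=s["position"][2]; print("press",hit,s["position"],s["wrist_force"]-f0,s["time_s"])
for th in np.arange(.02,.45,.03):
    p,R=pose(th,.0125,.1050,r=.105,**KW); move_l(p,R,feed=.05)
    s=sense(); a=PHI0+th; et=np.array([-np.sin(a),np.cos(a),0]); f=s["wrist_force"]-f0
    print(round(th,2),"z",round(s["position"][2],4),"ft",round(f@et,1),"fz",round(f[2],1),"|f|",round(np.linalg.norm(f),1))
    if np.linalg.norm(f)>25: print("stop");break
print(s["time_s"])
im,d=camera("top");cv2.imwrite("pics/t3.png",cv2.resize(im[120:225,180:340],None,fx=5,fy=5,interpolation=2)[:,:,::-1])
im,d=camera("side");cv2.imwrite("pics/s3.png",cv2.resize(im[150:280,150:310],None,fx=5,fy=4.6,interpolation=2)[:,:,::-1])
```

```text
press True [0.50589724 0.08052411 0.10616943] [-0.66044562 -0.84069746  6.07133092] 8.7083
0.02 z 0.106 ft 0.4 fz 10.2 |f| 10.3
0.05 z 0.106 ft -0.1 fz 8.9 |f| 9.0
0.08 z 0.106 ft 0.1 fz 10.1 |f| 10.2
0.11 z 0.106 ft 0.6 fz 9.5 |f| 9.6
0.14 z 0.106 ft -0.8 fz 9.0 |f| 9.0
0.17 z 0.106 ft -1.0 fz 10.4 |f| 10.5
0.2 z 0.106 ft -0.7 fz 9.9 |f| 10.0
0.23 z 0.106 ft 0.2 fz 9.4 |f| 9.4
0.26 z 0.106 ft 0.3 fz 10.7 |f| 10.7
0.29 z 0.106 ft -0.3 fz 10.2 |f| 10.2
0.32 z 0.1059 ft -0.7 fz 10.1 |f| 10.1
0.35 z 0.106 ft -0.1 fz 10.5 |f| 10.5
0.38 z 0.1059 ft -0.6 fz 10.9 |f| 11.0
0.41 z 0.1059 ft -0.2 fz 11.0 |f| 11.0
0.44 z 0.106 ft -0.2 fz 10.4 |f| 10.5
12.525
```

View pics/s3.png

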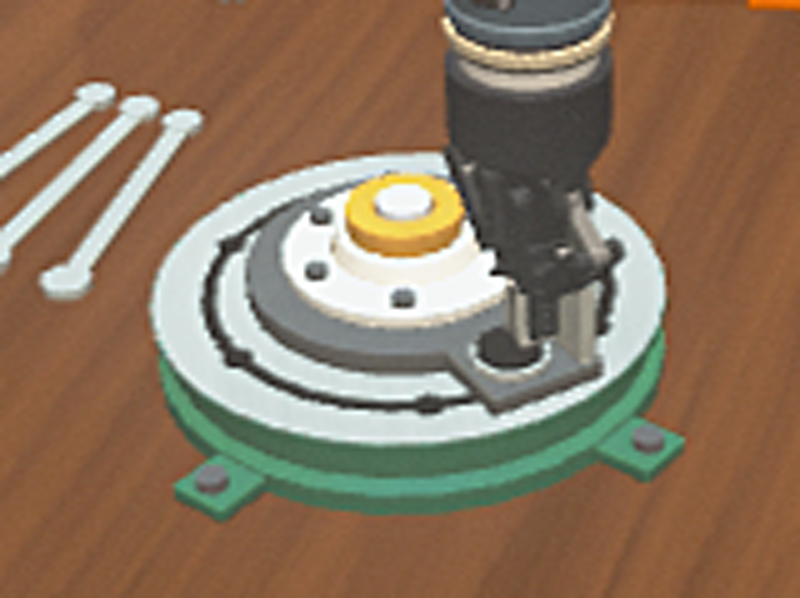

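View pics/t3.png

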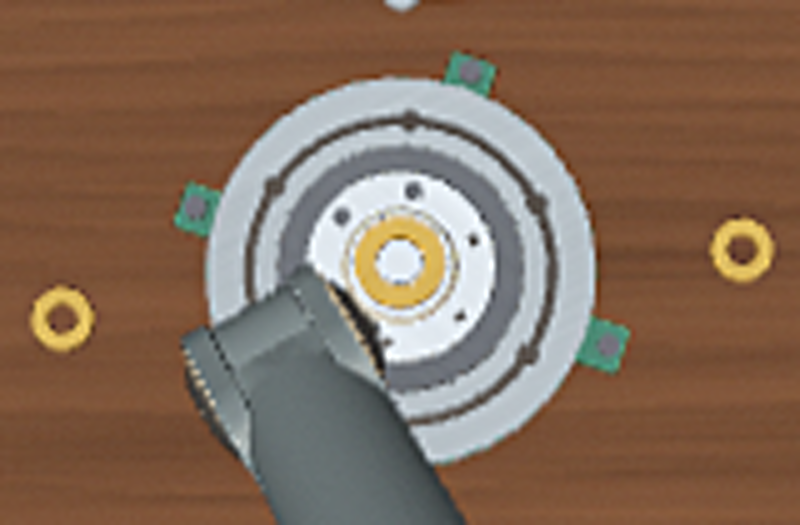

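The table has turned about 0.42 rad with the button down and the ring still seated. Next I'll lift off the button, keep the finger against the lug, and push on to the hole.

Run:
```python
from h import *
f0=np.array([.09,.5,-.35])
p,R=pose(.44,.0125,.124,**KW); move_l(p,R,feed=.06)
def rep(th):
    s=sense(); a=PHI0+th; et=np.array([-np.sin(a),np.cos(a),0]); f=s["wrist_force"]-f0
    print(round(th,3),"z",round(s["position"][2],4),"ft",round(f@et,1),"fz",round(f[2],1),round(s["time_s"],2))
rep(.44)
for th in list(np.arange(.50,.93,.06))+list(np.arange(.95,1.13,.03)):
    p,R=pose(th,.0125,.124,**KW)
    hit=move_l(p,R,feed=.05 if th<.93 else .025,until_force=10); rep(th)
    if hit: print("hit");break
im,d=camera("top");cv2.imwrite("pics/t4.png",cv2.resize(im[120:225,180:340],None,fx=5,fy=5,interpolation=2)[:,:,::-1])
im,d=camera("side");cv2.imwrite("pics/s4.png",cv2.resize(im[150:280,150:310],None,fx=5,fy=4.6,interpolation=2)[:,:,::-1])
```

```text
0.44 z 0.1238 ft 0.2 fz -0.2 13.09
0.5 z 0.1238 ft -1.5 fz 0.6 13.37
0.56 z 0.1239 ft -2.5 fz 0.1 13.64
0.62 z 0.1239 ft -1.5 fz 0.9 13.92
0.68 z 0.124 ft -1.2 fz -0.6 14.19
0.74 z 0.124 ft -1.0 fz -0.3 14.47
0.8 z 0.124 ft -2.0 fz -1.0 14.74
0.86 z 0.1239 ft -0.2 fz -1.0 15.02
0.92 z 0.1239 ft -1.1 fz -0.4 15.29
0.95 z 0.1239 ft -3.1 fz -1.0 15.57
0.98 z 0.1239 ft -3.3 fz -1.9 15.84
1.01 z 0.1239 ft -2.4 fz -1.8 16.12
1.04 z 0.1239 ft -2.4 fz -2.0 16.39
1.07 z 0.124 ft -0.7 fz -0.6 16.67
1.1 z 0.124 ft -0.0 fz 0.0 16.94
```

View pics/s4.png

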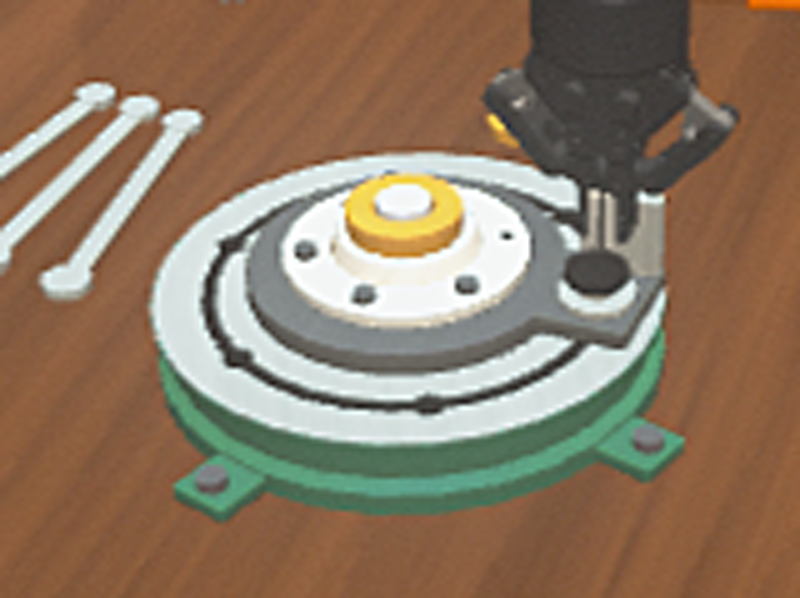

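View pics/t4.png

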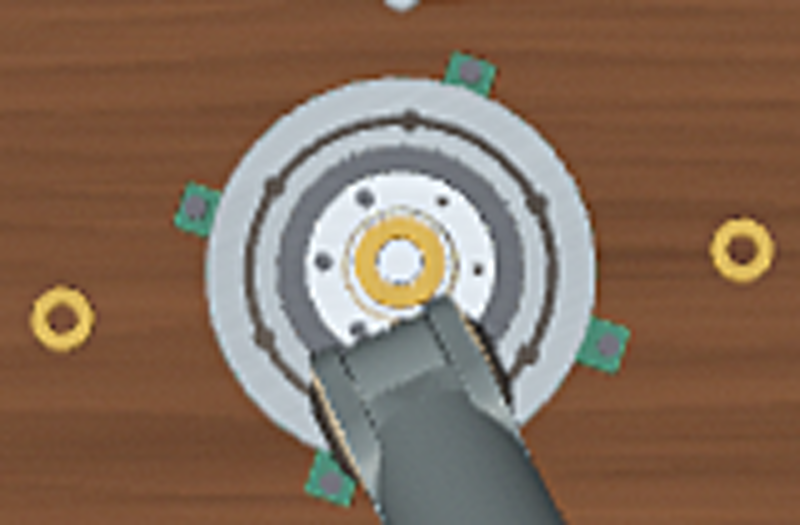

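Run:
```python
from h import *
f0=np.array([.09,.5,-.35])
im,d=camera("side");C=cloud("side",d)
u0,v0=150+597/5,150+272/4.6; k=np.s_[int(v0)-3:int(v0)+4,int(u0)-4:int(u0)+5]
print("btn",np.median(C[k].reshape(-1,3),0))
for th in np.arange(1.11,1.17,.01):
    p,R=pose(th,.0125,.124,**KW)
    hit=move_l(p,R,feed=.02,until_force=6)
    s=sense(); a=PHI0+th; et=np.array([-np.sin(a),np.cos(a),0]); f=s["wrist_force"]-f0
    print(round(th,3),"ft",round(f@et,1),"fz",round(f[2],1),round(s["time_s"],2),hit)
    if hit or f@et<-6:break
```

```text
btn [ 0.4508073  -0.00056653  0.09301448]
1.11 ft -0.1 fz 0.8 17.34 False
1.12 ft -3.1 fz 2.2 17.59 False
1.13 ft -4.2 fz 2.4 17.84 False
1.14 ft -5.6 fz 2.3 18.09 False
1.15 ft -8.6 fz 2.1 18.34 False
```

The button top reads 93 mm, so the plunger is fully out. The lug now resists 8.6 N instead of 2.5 N, so the table is locked. Next I'll back off, retreat and check.

Run:
```python
from h import *
p,R=pose(1.10,.005,.124,**KW); move_l(p,R,feed=.04)
p,R=pose(1.10,.003,.25,**KW); move_l(p,R,feed=.15)
# swing clear of the view
move_joints([1.0,.3,-.05,1.6,.02,1.2,-.3]) 
print(sense()["position"],sense()["time_s"])
for n in["top","side"]:
    im,d=camera(n); np.savez(f"pics/{n}5.npz",im=im,d=d); C=cloud(n,d)
    cv2.imwrite(f"pics/{n}5.png",im[:,:,::-1])
    r=np.hypot(C[...,0]-AX[0],C[...,1]-AX[1]); q=(r<.14)&(r>.075)
    for lo,hi in[(.118,.13),(.085,.099)]:
        k=q&(C[...,2]>lo)&(C[...,2]<hi); m=C[k].mean(0); print(n,m,np.rad2deg(np.arctan2(m[1]-AX[1],m[0]-AX[0])))
```

```text
[ 0.31880691 -0.52879184  0.33514738] 21.7583
top [ 0.44787179 -0.03921083  0.12241179] -165.87462954958195
top [ 0.45175206 -0.00825159  0.09202865] 177.9407214431266
side [ 0.44787324 -0.03522114  0.12257947] -167.87934862344298
side [ 0.44978702 -0.01578804  0.09205329] -177.95743606498493
```

View pics/top5.png

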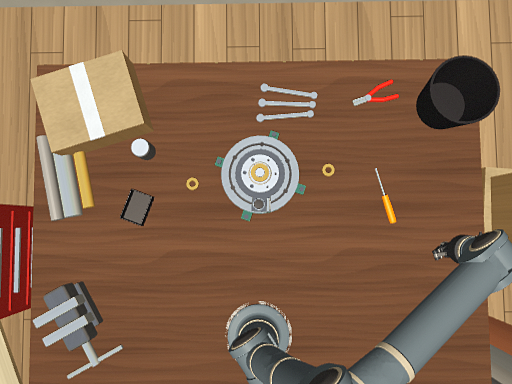

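View pics/side5.png

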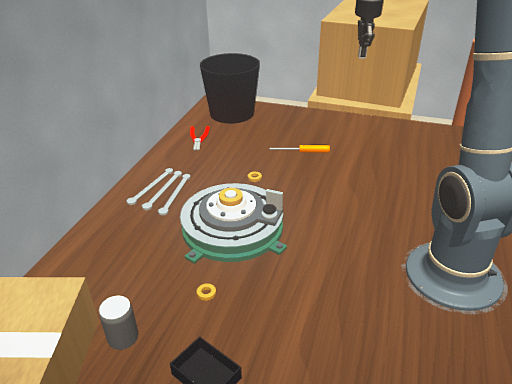

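Run:
```python
from h import *
finish_job(); print(sense()["time_s"])
```

```text
the job is handed in; nothing more can be done
the job is handed in; nothing more can be done
```

The table has moved counterclockwise to the next hole and locked there, and the job is handed in at about 22 s, within the 38 s limit. I pressed the button to the bottom with closed fingers and turned the table about 0.42 rad while holding it down. I then lifted off the button and pushed the lug until the plunger came up by itself. Finally I backed off, lifted and swung the arm away.

**Last checks:**
- **Locked:** the button top read 92–93 mm, which is fully out. The lug held against 8.6 N, well above the 2.5 N friction.
- **Angle:** the button measured about 59° round and the lug about 62°, against 60° expected. I put the difference down to measurement scatter and play in the hole.
- **Surroundings:** in the last pictures the ring is on its spigot, the can, screwdriver and tray look unmoved, and the hand is clear.

**Check that disagreed:** I expected a 10 N force stop as the plunger caught the hole, but it never triggered. I confirmed the lock instead from the button height and by pushing gently on the lug again.

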